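# Nudge the carrier plate home onto the locating pins

### The arm

A 6-joint arm with a two-finger parallel gripper is mounted at the origin on a cart in front of the work surface, level with it; the furniture and walls round the work are solid. World frame = base frame: x ahead of the robot, y to its left, z up, the work surface at z = 0. Lengths are in mm, angles in rad, forces in N, time in s.
With the tool pointing down it reaches from about 350 to 975 mm from the base axis. Payload 7.1 kg.
Tool frame: the origin (TCP) lies on the front face of the gripper's body, between the roots of the fingers; the fingertips stand 80 mm ahead of it and the grasp point (between the pads) lies 61 mm ahead of it (env.tips_ahead is the distance from the TCP to the fingertips, in mm); z points along the fingers, y is the direction in which the jaws open and shut (so a half turn about z gives the same grasp; the last joint's range is limited). The gripper opens to 88 mm and grips with 3 to 60 N. Pads are 20 mm wide; open, the fingers measure 115 mm over their backs; the gripper's body (75 mm by 178 mm) begins 61 mm behind the grasp point.
Start: joints at [-1.258, 0.423, 1.63, -0, 1.089, -0.019], TCP at [203.608, -590.888, 302.675] pointing down, gripper open.
Joint ranges: [-3, 3], [-0.9, 2.11], [0.09, 2.58], [-1.31, 4.45], [0.11, 2.69], [-2.54, 2.54]. Speed limits (rad/s): [2.39, 2.39, 3.01, 3.14, 3.14, 3.14].

### API

Orientations are given as a unit quaternion [x, y, z, w].
In Python, from station import env, set_gripper, viewer, workorder gives the robot as it stands. Calls block until the motion is done:
- env.reach(position, orientation): joint-space move of the TCP to a pose.
- env.move_l(position, rot=None, rate=150, f_stop=None): straight line of the TCP; rot=None keeps the orientation; rate is the mean speed in mm/s. With f_stop (N) it stops when the force on the tool has changed by that much, and returns True; else False.
- env.move_joints(angles): joint-space move.
- set_gripper(opening): finger opening in mm; the grip force is fixed at half the most; returns when the fingers have stopped.
- env.hold(seconds).
- env.ik(position, orientation): joint angles nearest the present ones, or None.
- env.read_state(): the state.
- viewer.camera(name): name is "scene" or "top" or "wrist"; returns the picture (420x560x3 uint8, blue, green, red); there is no depth.
- viewer.camera_params(name): a dict with "fx", "fy", "cx", "cy" (pixels), "pose" (4x4, takes a point from camera to world coordinates); the wrist camera has in their place "tool_from_camera" (4x4, takes a point from camera to tool coordinates, whose origin is the TCP and whose axes are the flange's). Camera axes: x right, y up, looking along -z (the intrinsics and any distortion apply to the point x, -y, -z); pixel columns grow to the right and rows downward; lengths in mm; the calibration is good to about 2 mm. A picture is of the moment at which its call begins: read the wrist's pose just before it. camera_params takes no time and is no camera call.
A pose or a line that the arm cannot do raises env.IKError and nothing moves.
- workorder.sign_off(): hands the job in, once; it reports no verdict.
The state is a dict: "time_s": time; "qpos": joint angles; "dq": joint speeds; "tau": joint torques, N m; "tool_pos": TCP position; "orientation": TCP orientation; "force": force on the tool from outside, world axes, zero at the start; "wrist_torque": the same for the moment, N m; "width": finger opening in mm.
Only numpy, scipy, OpenCV 4.12 (cv2) and the standard library are available. Lean on these libraries where they do the work, as an engineer would, in place of code of your own. Each camera call takes 0.05 s, during which the arm holds its last target.

### The job

The aluminium plate is sitting high and crooked on the fixture, partly on the ledge at its left. Push the plate with your fingertips, squaring it to the far fence and sliding it along to the right, until its two round holes drop over the two locating pins and it lies flat and fully down on the fixture's bed. Only push it, never lift or tip it up; leave the screwdriver, the bracket and the spudger beside the fixture where they are, and finish with the hand clear.

Things in the scene. Friction and masses are not known exactly. Their poses are not given: they have to be found in the camera images.
- fixture: Fixed dark steel fixture. Origin at its underside, below the centre of the plate's final place; x towards the fence (away from the robot), y left along the fence, z up. Bed: flat top at z = 15 mm, from x = -72 to 58 and y = -90 to 130 mm. The seated plate has the fixture's axes, with its centre at x = 0, y = 0 and its underside at z = 15 mm
- fence (a point): middle of the lower edge of the near face of the steel fence that runs along the whole far edge of the bed (fixture x = 45.7 mm, y = 20 mm, z = 15 mm). Fence: 12 mm thick, 214 mm long, 22 mm high above the bed (screw heads 3 mm more). The seated plate's far edge is 0.7 mm from it
- ledge (a point): middle of the right-hand upper edge of the steel ledge on the left part of the bed (fixture x = -11, y = 84, z = 20 mm). Ledge: 5 mm high above the bed, level with the pin tops, from fixture y = 84 to 130 mm and x = -66 to 44 mm. The seated plate's left end is 4 mm from it
- pin_r (a point): centre of the top of the right (-y) locating pin: diameter 9 mm, 5 mm tall, tapering over its top 3 mm to a flat tip of diameter 4 mm; at fixture x = 0, y = -35 mm
- pin_l (a point): the same point of the left (+y) locating pin; at fixture x = 0, y = 35 mm
- plate: Loose aluminium plate, 90 (x) by 160 (y) by 10 mm, about 0.36 kg. Origin at the centre of its underside, x towards the fence, z up. Two round holes of diameter 13 mm on its centre line; two slots 10 by 70 mm near its long edges. Starts level, 5 mm above the bed on ledge and pin tops, 15-36 mm left of its seat, 4-14 mm short of it in x, up to 0.1 rad askew; drops 5 mm when its holes are over the pins
- hole_r (a point): centre, at the underside, of the plate's right (-y) round hole: plate x = 0, y = -35 mm
- hole_l (a point): centre, at the underside, of the plate's left (+y) round hole: plate x = 0, y = 35 mm
- driver: loose screwdriver, 146 mm long, 16 mm high, lying beyond the fence; origin at the centre of its underside, long axis y; to be left alone
- bracket: loose small sheet-metal bracket, 22 by 70 by 12 mm, lying at the right of the fixture; origin at the centre of its underside, long axis y, turned about a quarter from the fixture's y; to be left alone
- spudger: loose thin pry stick, 118 mm long, 9 mm wide, 7 mm high, lying in front of the fixture; origin at the centre of its underside, long axis y; to be left alone

How it is judged:
By the outcome, as a careful person would: the job done as asked, in the order asked, and still so for the second after the job is handed in, with the robot touching nothing.
It also fails if it takes over 61 s, if anything falls off the work surface, if the arm or the gripper's body presses on something with over 40 N, if the wrist force passes 120 N, or if a joint passes its speed limit or range.

## Working session

There is one attempt and no reset: what is moved stays moved. The work goes in short steps, each a Python script; the robot and the scene stay as the last script left them, time stands still between calls to the robot, and variables do not carry over. Pictures are saved under pics/ and viewed, and the job is handed in when it is done.

```bash
ls; mkdir -p pics
python3 - <<'E'
from station import env,viewer
import cv2
for n in("scene","top","wrist"):
    s=env.read_state(); cv2.imwrite(f"pics/{n}0.png",viewer.camera(n)); p=viewer.camera_params(n); print(n,p)
print(s)
E
```

```text
pics
scene {'fx': 544.3113353807825, 'fy': 544.3113353807825, 'cx': 277.9964418287463, 'cy': 205.62030628470697, 'pose': array([[-7.43756855e-01,  4.68650407e-01, -4.76647182e-01,
         1.15285742e+02],
       [-6.68408822e-01, -5.13476527e-01,  5.38118484e-01,
         6.46652787e+02],
       [ 7.44230684e-03,  7.18824493e-01,  6.95151753e-01,
         6.64427107e+02],
       [ 0.00000000e+00,  0.00000000e+00,  0.00000000e+00,
         1.00000000e+00]])}
top {'fx': 499.35902873376256, 'fy': 499.35902873376256, 'cx': 283.6735253509905, 'cy': 215.39393528121684, 'pose': array([[ 2.05292709e-02,  9.85871374e-01, -1.66241341e-01,
         3.60159959e+02],
       [-9.99642719e-01,  1.73938103e-02, -2.02950510e-02,
         2.01219836e+02],
       [-1.71167394e-02,  1.66598589e-01,  9.85876223e-01,
         9.27369962e+02],
       [ 0.00000000e+00,  0.00000000e+00,  0.00000000e+00,
         1.00000000e+00]])}
wrist {'fx': 337.57630246174165, 'fy': 337.57630246174165, 'cx': 281.6450795453173, 'cy': 209.0222153540156, 'tool_from_camera': array([[ 2.05599960e-03,  9.51959151e-01,  3.06218
[... 286 characters left out ...]
0]])}
{'time_s': 0.1, 'qpos': array([-1.25803242e+00,  4.23757516e-01,  1.63058262e+00, -1.67214125e-05,
        1.08859260e+00, -1.90116454e-02]), 'dq': array([-9.00532169e-05, -2.32713749e-03, -1.01571594e-03, -1.11340351e-03,
       -4.77581027e-04, -1.44584221e-03]), 'tau': array([-9.66084517e-04, -5.45616245e+01, -2.74322605e+01,  6.44062506e-02,
        1.87878718e-02, -2.34192049e-05]), 'tool_pos': array([ 203.47435238, -590.55146485,  301.99582786]), 'orientation': array([ 9.86271285e-01,  1.65131774e-01, -1.05384745e-04, -6.61743862e-04]), 'force': array([0.43418281, 0.8751291 , 0.00219746]), 'wrist_torque': array([-0.03625717, -0.03899741,  0.00265698]), 'width': 87.85278375530888}
```

View pics/top0.png

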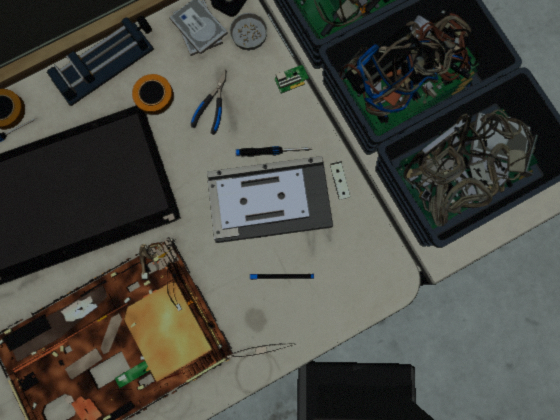

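View pics/scene0.png

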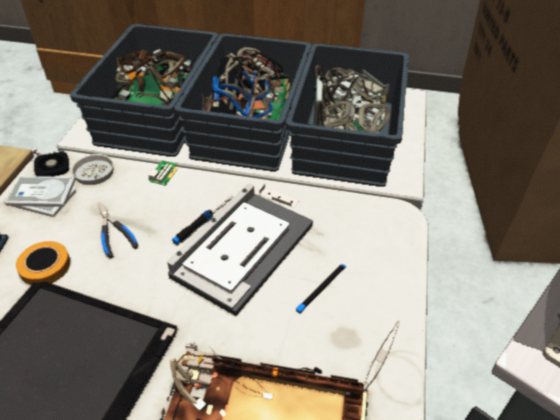

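The top view shows the plate at about (262,197), on a fixture spanning columns 207-332 and rows 157-242. The driver is at (275,151), the bracket at (340,180) and the spudger at (282,276). I'll compute rough positions, then look with the wrist camera.

```bash
cat > h.py <<'E'
import numpy as np, cv2
from station import env,viewer,set_gripper,workorder
from scipy.spatial.transform import Rotation as R
def cam(name,state=None):
    p=viewer.camera_params(name)
    if name=="wrist":
        T=np.eye(4);T[:3,:3]=R.from_quat(state['orientation']).as_matrix();T[:3,3]=state['tool_pos']
        P=T@p['tool_from_camera']
    else: P=p['pose']
    return p,P
def ray(px,z,p,P):
    px=np.atleast_2d(px).astype(float)
    d=np.c_[(px[:,0]-p['cx'])/p['fx'],-(px[:,1]-p['cy'])/p['fy'],-np.ones(len(px))]@P[:3,:3].T
    o=P[:3,3]; return o+d*((z-o[2])/d[:,2])[:,None]
def proj(X,p,P):
    c=(np.atleast_2d(X)-P[:3,3])@P[:3,:3]
    return np.c_[p['cx']+p['fx']*c[:,0]/-c[:,2],p['cy']-p['fy']*c[:,1]/-c[:,2]]
def down(yaw): # tool z down, tool x axis at world yaw
    return (R.from_euler('z',yaw)*R.from_quat([1,0,0,0])).as_quat()
E
python3 - <<'E'
from h import *
p,P=cam("top")
print(ray([(207,160),(325,157),(332,229),(214,242)],15,p,P).round(1))
print(ray([(262,197)],30,p,P).round(1))
print(ray([(282,276),(275,151),(340,180)],5,p,P).round(1))
im=cv2.imread("pics/top0.png")[130:300,190:370]
cv2.imwrite("pics/top0c.png",cv2.resize(im,None,fx=4,fy=3.5,interpolation=2)[:600])
s=env.read_state();print(R.from_quat(s['orientation']).as_matrix().round(2))
E
```

```text
[[617.8 367.4  15. ]
 [627.2 144.3  15. ]
 [490.2 130.5  15. ]
 [462.1 347.3  15. ]]
[[545.  260.2  30. ]]
[[402.8 221.    5. ]
 [640.5 239.4   5. ]
 [585.5 115.    5. ]]
[[ 0.95  0.33 -0.  ]
 [ 0.33 -0.95  0.  ]
 [ 0.   -0.   -1.  ]]
```

View pics/top0c.png

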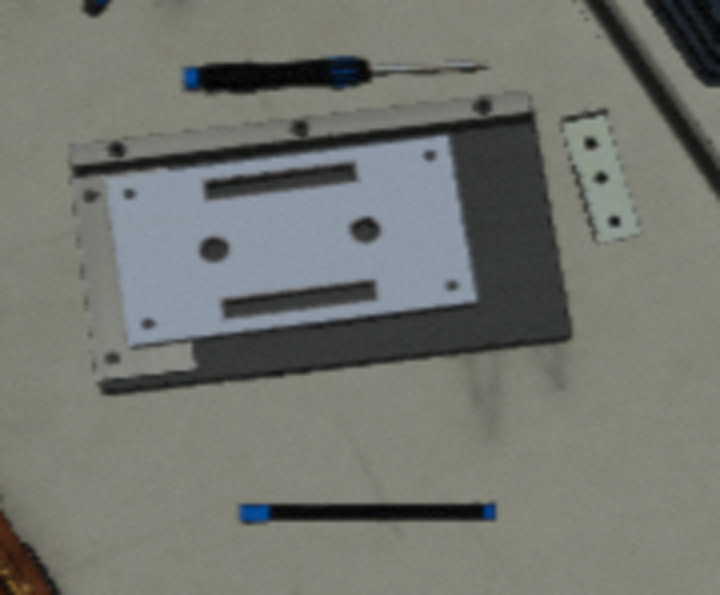

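Run:
```python
from h import *
env.reach([490,250,220],down(0.1))
s=env.read_state();im=viewer.camera("wrist");np.savez("w1.npz",**s);cv2.imwrite("pics/w1.png",im);print(s['time_s'],s['tool_pos'])
```

```text
3.275 [490.35004577 249.51067051 220.05376886]
```

View pics/w1.png

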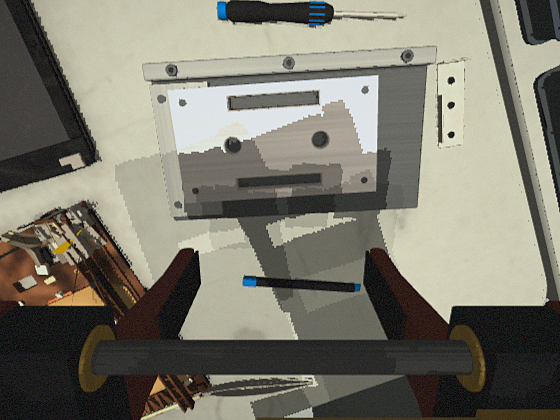

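The wrist view shows the fence at rows 50-78, and the plate from about (168,90) to (378,192), with its holes at (232,145) and (320,139). The spudger is at (300,284). I'll zoom in to pick points.

Run:
```python
import cv2
im=cv2.imread("pics/w1.png")
c=im[40:230,130:450]
b=cv2.resize(c,None,fx=2.5,fy=2.5,interpolation=2)
cv2.imwrite("pics/w1z.png",b)
```

```text
(no output)
```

View pics/w1z.png

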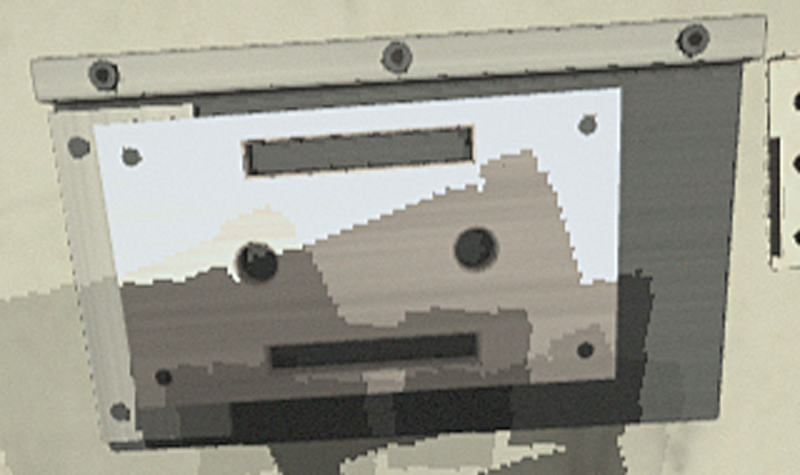

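Run:
```python
from h import *
s=dict(np.load("w1.npz")); p,P=cam("wrist",s)
f=lambda L,z: ray(np.array(L)/2.5+[130,40],z,p,P)[:,:2]
pl=f([(94,125),(620,88),(614,378),(137,408)],30); h=f([(257,263),(475,249)],30)
fe=f([(38,102),(762,61)],37); bd=f([(112,447),(718,418)],15); sc=f([(104,72),(398,55),(694,38)],40)
yaw=lambda a,b: np.arctan2(*(np.array([-1,1])*(a-b)))  # a left b right
for n,q in(("plate",pl),("holes",h),("fence",fe),("bed",bd),("screws",sc)):
    print(n,q.round(1).tolist(),"len",np.linalg.norm(q[0]-q[1]).round(1),"yaw",yaw(q[0],q[1]).round(4))
print("plate w",np.linalg.norm(pl[1]-pl[2]),np.linalg.norm(pl[0]-pl[3]),np.linalg.norm(pl[3]-pl[2]), yaw(pl[3],pl[2]),"c",pl.mean(0),h.mean(0))
y=yaw(fe[0],fe[1]); ex=np.array([np.cos(y),np.sin(y)]);ey=np.array([-ex[1],ex[0]])
O=fe.mean(0)-45.7*ex-20*ey; O2=bd.mean(0)+72*ex-20*ey; print("O",O,O2, "y",y)
F=lambda q:np.c_[(q-O)@ex,(q-O)@ey]
print(F(pl).round(1),F(h).round(1),F(bd).round(1),F(fe).round(1),F(sc).round(1))
p,P=cam("top"); t=lambda L,z: ray(np.array(L)/[4,3.5]+[190,130],z,p,P)[:,:2]
print("top fence",t([(75,165),(532,117)],37),"plate",F(t([(105,180),(448,137),(477,299),(130,346)],30)).round(1),"holes",F(t([(213,249),(365,229)],30)).round(1),"bed near",F(t([(101,383),(570,336)],15)).round(1))
```

```text
plate [[573.0, 343.8], [599.4, 187.2], [510.8, 172.3], [484.4, 329.6]] len 158.8 yaw 0.167
holes [[536.6, 292.3], [548.0, 223.9]] len 69.3 yaw 0.1646
fence [[577.8, 357.9], [610.1, 149.6]] len 210.8 yaw 0.1538
bed [[463.8, 342.4], [496.6, 128.2]] len 216.7 yaw 0.1517
screws [[587.7, 337.7], [600.7, 254.4], [613.6, 171.4]] len 84.4 yaw 0.1544
plate w 89.81845723468479 89.73645307081969 159.49619724861188 0.1664900875644042 c [541.90777926 258.24851049] [542.28829005 258.12390993]
O [551.81941605 226.96258653] [554.40970086 226.53628716] y 0.15381854988353288
[[ 38.8 112.2]
 [ 40.9 -46.6]
 [-48.9 -47.7]
 [-50.9 111.8]] [[-5.  66.9]
 [-4.3 -2.4]] [[-69.3 127.5]
 [-69.7 -89.2]] [[ 45.7 125.4]
 [ 45.7 -85.4]] [[ 52.5 104. ]
 [ 52.5  19.6]
 [ 52.6 -64.4]]
top fence [[579.12197398 358.65612822]
 [608.43859218 149.24129802]] plate [[ 39.  114. ]
 [ 40.4 -46.1]
 [-47.4 -47.1]
 [-50.5 112.5]] holes [[-4.6 68.9]
 [-3.5 -1.5]] bed near [[-65.8 129.8]
 [-70.3 -87.6]]
```

The wrist and top cameras agree. The fixture is at about (552.5, 227) with yaw 0.1535. The plate is at about (-5, +32) in the fixture frame, askew by 0.013. Sizes check: holes 69.3 mm apart, plate 159x90. First I'll push with two fingertips towards the fence.

```bash
cat >> h.py <<'E'
O=np.array([552.5,227.0]);Y=0.1535
ex=np.array([np.cos(Y),np.sin(Y)]);ey=np.array([-ex[1],ex[0]])
def W(x,y,tip): return np.r_[O+x*ex+y*ey,tip+env.tips_ahead]
def Fx(q): d=np.asarray(q)[:2]-O; return np.array([d@ex,d@ey,q[2]-env.tips_ahead])
def st(m=""):
    s=env.read_state();print(m,"t",round(s['time_s'],2),"tool F",Fx(s['tool_pos']).round(2),"force F",np.r_[s['force'][:2]@ex,s['force'][:2]@ey,s['force'][2]].round(1),"w",round(float(s['width']),1));return s
def snap(n):
    s=env.read_state();im=viewer.camera("wrist");np.savez(n+".npz",**s);cv2.imwrite(f"pics/{n}.png",im)
    cv2.imwrite(f"pics/{n}z.png",cv2.resize(im[20:260,120:440],None,fx=2.5,fy=2.5,interpolation=2));return im
E
python3 - <<'E'
from h import *
env.reach(W(-78,32,60),down(Y))
env.move_l(W(-78,32,23.5),rate=60); st("down")
print(env.move_l(W(-64,32,23.5),rate=40,f_stop=15)); st()
print(env.move_l(W(-50,32,23.5),rate=12,f_stop=12)); st("pushed")
snap("w2")
E
```

```text
down t 4.51 tool F [-78.    32.02  23.38] force F [ 0.   0.3 -0.5] w 87.5
False
 t 5.01 tool F [-63.79  31.97  23.55] force F [-0.1  0.3  0.5] w 87.7
True
pushed t 5.89 tool F [-54.99  31.84  22.9 ] force F [-0.6  0.4 -0.9] w 87.8
```

View pics/w2.png

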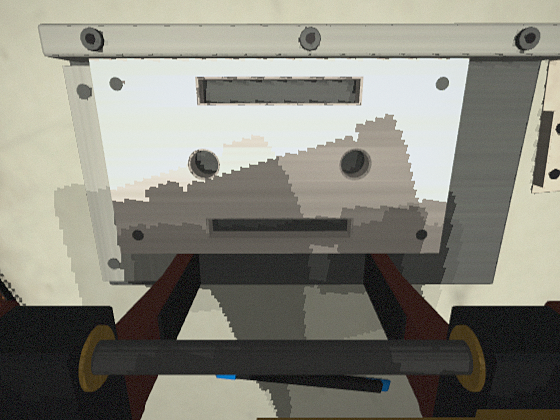

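The plate is flush along the fence: its far edge runs parallel right under the fence, and the contact stop was at TCP x=-55, which puts the plate at x≈0. Next I'll push its left end with both fingertips, towards the right.

Run:
```python
from h import *
env.move_l(W(-78,32,23.5),rate=80); env.move_l(W(-78,32,80),rate=150)
st()
q=down(Y-np.pi/2); print(env.ik(W(-3,140,60),q))
set_gripper(40)
env.reach(W(-3,140,60),q); st("above")
env.move_l(W(-3,140,22.5),rate=60); st("down")
print(env.move_l(W(-3,128,22.5),rate=40,f_stop=12)); st()
print(env.move_l(W(-3,100,22.5),rate=15,f_stop=12)); st("pushed")
snap("w3")
```

```text
t 6.9 tool F [-77.83  32.01  80.04] force F [-0.1 -0.6  0.9] w 87.5
NoneTraceback (most recent call last):
  File "<stdin>", line 6, in <module>
station.IKError: the arm cannot take that pose within its joint ranges
```

Run:
```python
from h import *
st()
print(env.read_state()['qpos'].round(2))
for a in (np.pi/2,-np.pi/2,-1.4,-1.2,-1.0,1.2):
  for z in (22.5,60): print(a,z,env.ik(W(-3,140,z),down(Y+a)),env.ik(W(-3,90,z),down(Y+a)))
```

```text
t 7.78 tool F [-77.97  32.02  80.06] force F [0.2 0.2 0.1] w 39.9
[0.46 0.5  1.92 0.   0.72 1.88]
1.5707963267948966 22.5 [ 5.86066835e-01  7.10465168e-01  1.67928884e+00 -4.44089210e-16
  7.51838649e-01  4.32566835e-01] [ 5.13029520e-01  6.89986428e-01  1.72740024e+00 -4.44089210e-16
  7.24205982e-01  3.59529520e-01]
1.5707963267948966 60 [ 5.86066835e-01  6.54470650e-01  1.67388060e+00 -4.44089210e-16
  8.13241402e-01  4.32566835e-01] [ 5.13029520e-01  6.32117305e-01  1.72191433e+00 -4.44089210e-16
  7.87561014e-01  3.59529520e-01]
-1.5707963267948966 22.5 None None
-1.5707963267948966 60 None None
-1.4 22.5 None None
-1.4 60 None None
-1.2 22.5 None None
-1.2 60 None None
-1.0 22.5 None None
-1.0 60 None None
1.2 22.5 [ 5.86066835e-01  7.10465168e-01  1.67928884e+00 -4.44089210e-16
  7.51838649e-01  8.03363162e-01] [ 5.13029520e-01  6.89986428e-01  1.72740024e+00 -4.44089210e-16
  7.24205982e-01  7.30325847e-01]
1.2 60 [ 5.86066835e-01  6.54470650e-01  1.67388060e+00 -4.44089210e-16
  8.13241402e-01  8.03363162e-01] [ 5.13029520e-01  6.32117305e-01  1.72191433e+00 -4.44089210e-16
  7.87561014e-01  7.30325847e-01]
```

The other half turn (+π/2) is reachable, and the fingertips are symmetric, so I'll use that.

Run:
```python
from h import *
q=down(Y+np.pi/2)
env.move_l(W(-60,80,90),rate=150)
env.reach(W(-3,140,60),q); st("above")
env.move_l(W(-3,140,22.5),rate=60); st("down")
print(env.move_l(W(-3,128,22.5),rate=40,f_stop=12)); st()
print(env.move_l(W(-3,100,22.5),rate=15,f_stop=12)); st("pushed")
im=viewer.camera("top");cv2.imwrite("pics/t3.png",im);cv2.imwrite("pics/t3z.png",cv2.resize(im[130:280,190:370],None,fx=4,fy=4,interpolation=2))
```

```text
above t 9.63 tool F [ -3.23 139.43  59.9 ] force F [-0.5 -0.4 -0.3] w 39.9
down t 10.41 tool F [ -2.92 140.08  22.47] force F [ 0.3 -0.1  0.7] w 40.1
False
 t 10.86 tool F [ -2.86 127.68  22.72] force F [ 0.6  0.3 -0. ] w 40.0
False
pushed t 12.88 tool F [ -2.97 100.02  22.51] force F [-0.4  1.7 -0.7] w 40.2
```

View pics/t3z.png

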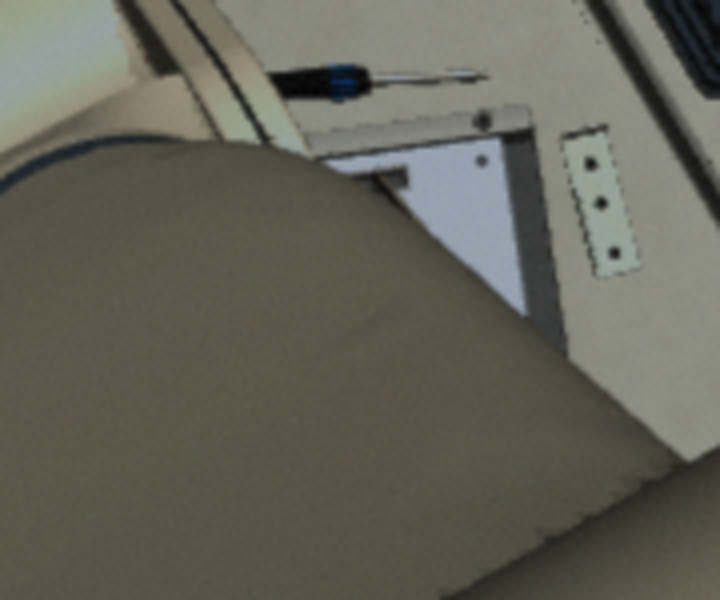

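The visible far edge follows the fence and the right end has moved right to about column 520 (zoomed). I'll continue to the seat.

Run:
```python
from h import *
for y in (96,93,91,90,89,88):
    r=env.move_l(W(-3,y,22.5),rate=10,f_stop=8); st(f"{y} {r}")
    if r: break
```

```text
96 False t 13.47 tool F [-3.03 95.64 22.48] force F [-0.1 -0.6 -0.4] w 39.9
93 False t 13.93 tool F [-2.94 93.05 22.5 ] force F [-0.4  1.6 -1. ] w 40.0
91 False t 14.28 tool F [-2.96 91.   22.52] force F [ 0.6  2.6 -0.3] w 39.8
90 False t 14.53 tool F [-2.98 89.99 22.5 ] force F [ 0.1  2.7 -0.3] w 40.2
89 False t 14.78 tool F [-2.91 89.52 22.56] force F [-0.4  6.1 -2. ] w 40.1
88 False t 15.03 tool F [-2.89 89.23 22.61] force F [ 0.   9.4 -1.8] w 39.6
```

The force rises at y≈89.5, which suggests the pins have caught the plate. I'll back off and check.

Run:
```python
from h import *
env.move_l(W(-3,112,23.5),rate=60); env.move_l(W(-3,112,90),rate=150)
env.reach(W(-65,0,150),down(Y)); st()
snap("w4")
env.move_l(W(-75,0,200),rate=200)
```

```text
t 17.45 tool F [-6.508e+01  9.000e-02  1.494e+02] force F [0.3 0.1 0. ] w 39.8
```

View pics/w4.png

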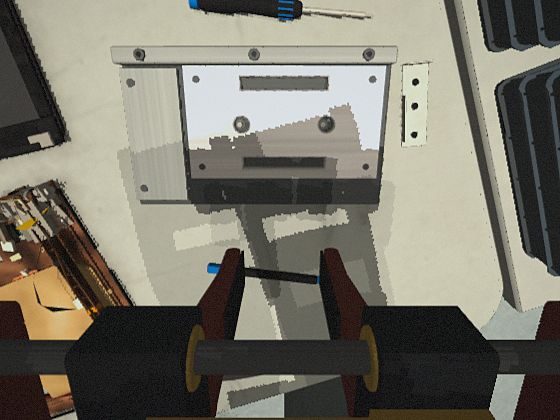

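View pics/w4z.png

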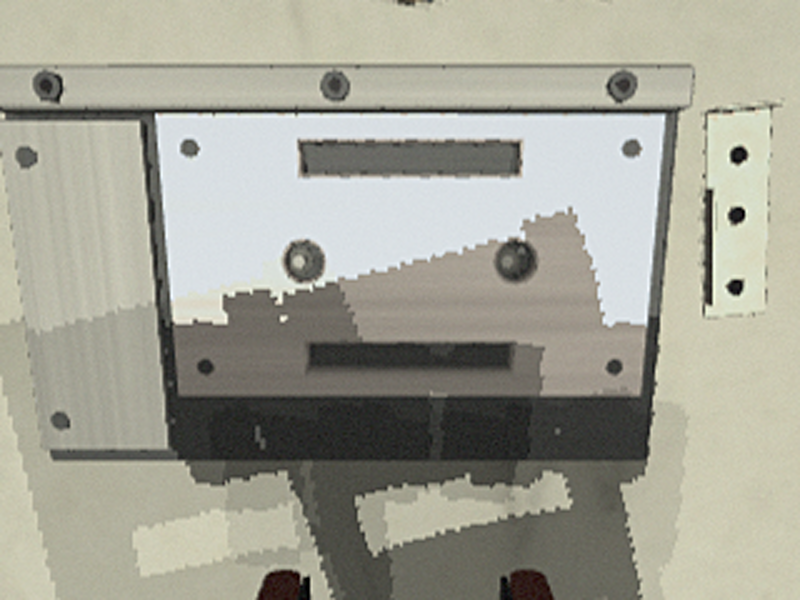

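Both pin tips show inside the holes, at (242,124) and (326,124), and the plate's left end stands just off the ledge. I'll check the plate's height from its apparent size, relative to sizes known on the fence and in the earlier picture.

Run:
```python
from h import *
s=dict(np.load("w4.npz")); p,P=cam("wrist",s)
zz=lambda L: np.array(L)/2.5+[120,20]
def F(L,z): return np.array([Fx(q)[:2] for q in ray(zz(L),z,p,P)])
c=[(154,113),(668,114),(645,396),(176,397)]
for z in(25,30):
    q=F(c,z); print(z,"L",np.linalg.norm(q[0]-q[1]),np.linalg.norm(q[3]-q[2]),"W",np.linalg.norm(q[1]-q[2]),np.linalg.norm(q[0]-q[3]),"c",q.mean(0).round(2),"yaw",-(q[0]-q[1])[0]/160,-(q[3]-q[2])[0]/160)
q=F([(47,86),(335,86),(622,86)],40);print("screws",q.round(1).tolist(),(q[0]-q[2])[1],"(earlier 168.4)")
q=F([(302,261),(515,260)],25);print("holes",q.round(1).tolist())
q=F([(301,263),(513,262)],20);print("pins",q.round(1).tolist())
q=F([(142,120),(167,450)],20);print("ledge edge",q.round(1).tolist())
im=viewer.camera("top");cv2.imwrite("pics/t4.png",im);cv2.imwrite("pics/t4z.png",cv2.resize(im[130:280,190:370],None,fx=4,fy=4,interpolation=2))
im=viewer.camera("scene");cv2.imwrite("pics/s4.png",im);cv2.imwrite("pics/s4z.png",cv2.resize(im[165:325,150:350],None,fx=3.7,fy=3.7,interpolation=2))
im=cv2.imread("pics/scene0.png");cv2.imwrite("pics/s0z.png",cv2.resize(im[165:325,150:350],None,fx=3.7,fy=3.7,interpolation=2))
st()
```

```text
25 L 160.54998421148088 161.89831164333302 W 89.9409466694238 90.58396124810747 c [-0.18 -2.8 ] yaw 0.0014674684726136533 0.005516245648889928
30 L 157.73639123410894 159.06108960980077 W 88.36475706610408 88.99650299651104 c [ 0.16 -2.77] yaw 0.001441751503475075 0.0054195750070622495
screws [[50.7, 104.3], [51.0, 19.8], [51.2, -64.3]] 168.60143138371112 (earlier 168.4)
holes [[0.0, 32.9], [0.6, -37.1]]
pins [[-0.9, 33.9], [-0.4, -37.1]]
ledge edge [[43.2, 83.0], [-66.3, 84.1]]
 t 18.01 tool F [-75.35   0.   199.04] force F [ 0.1 -0.1 -0.4] w 40.1
```

View pics/s4z.png

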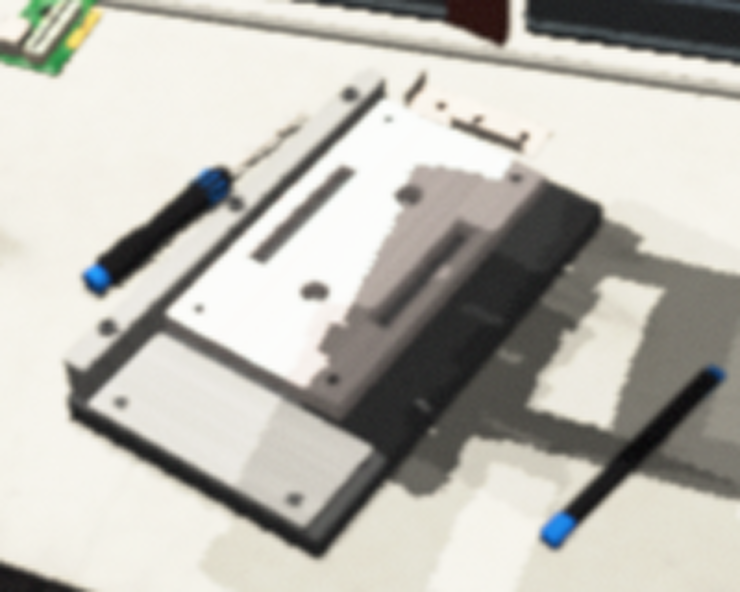

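View pics/t4z.png

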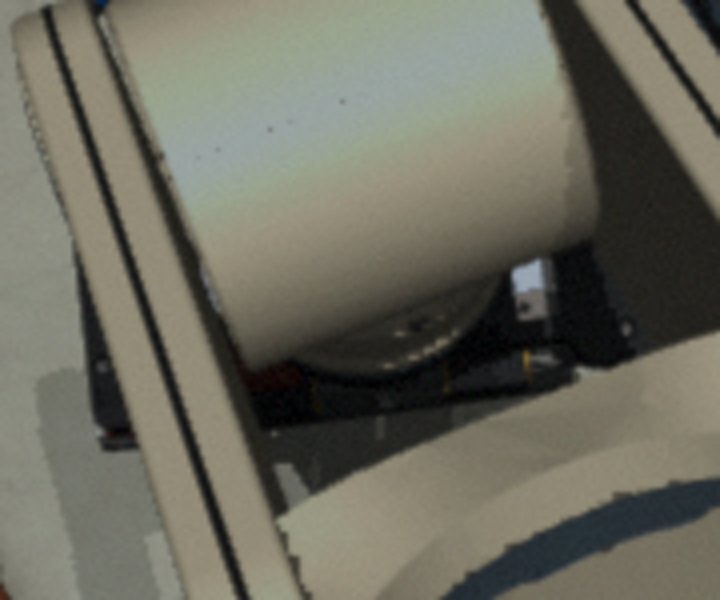

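The pins sit in the holes and the centres agree. The apparent size falls between z=25 and z=30 within pixel error, so it doesn't settle the height. A light fingertip touch on the plate, between the pins, will decide.

Run:
```python
from h import *
q=down(Y)
set_gripper(0)
for y in (14,-16):
    env.reach(W(0,y,60),q); env.move_l(W(0,y,36),rate=50)
    r=env.move_l(W(0,y,20),rate=8,f_stop=4); st(f"touch {r}")
    env.move_l(W(0,y,60),rate=80)
# reference touch on ledge
env.reach(W(-10,108,60),q); env.move_l(W(-10,108,30),rate=50)
r=env.move_l(W(-10,108,15),rate=8,f_stop=4); st(f"ledge {r}"); env.move_l(W(-10,108,60),rate=80)
env.move_l(W(-50,50,75),rate=150); s=st(); snap("w5")
env.move_l(W(-50,-50,75),rate=150); st(); snap("w6")
```

```text
touch True t 21.34 tool F [-0.   13.98 25.37] force F [ 0.2 -0.   5.6] w 0.2
touch True t 24.09 tool F [ -0.   -15.99  25.38] force F [-0.2 -0.4  5. ] w 0.4
ledge True t 27.18 tool F [-10.02 108.    20.4 ] force F [ 0.4 -1.2  5.6] w 0.5
 t 28.46 tool F [-49.4   50.24  75.07] force F [-0.   0.2  0.2] w 0.1
 t 29.32 tool F [-49.82 -49.64  75.  ] force F [-0.7  0.4  0.5] w 0.6
```

View pics/w5.png

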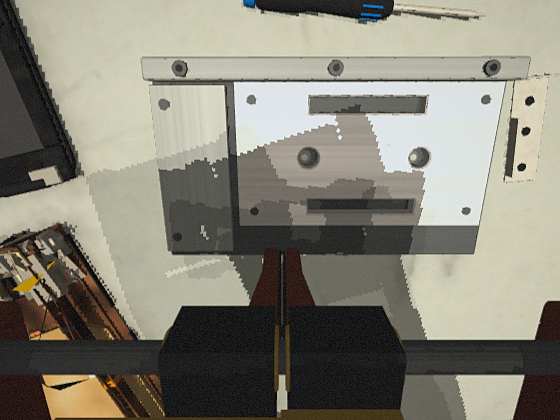

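View pics/w6.png

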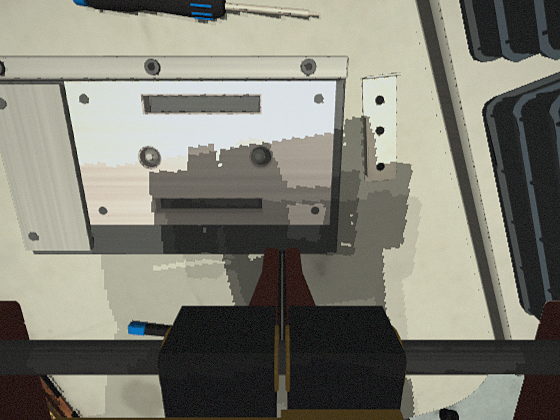

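The plate top is at 25.37 mm at both touch points and the ledge at 20.40, a difference of 4.97 mm (5.0 when seated). The plate is fully down. Now I'll get clear, check the bystanders and hand in.

Run:
```python
from h import *
env.move_l(W(-70,-50,200),rate=250)
env.move_joints([-1.258,0.423,1.63,0,1.089,-0.019]); st()
im=viewer.camera("top");cv2.imwrite("pics/t7.png",im);cv2.imwrite("pics/t7z.png",cv2.resize(im[130:280,190:370],None,fx=4,fy=4,interpolation=2))
a=cv2.imread("pics/top0.png")
for n,(y0,y1,x0,x1) in dict(driver=(143,156,232,318),bracket=(160,202,331,352),spudger=(268,284,245,320)).items():
    print(n,cv2.absdiff(a,im)[y0:y1,x0:x1].mean().round(2),[np.round(cv2.phaseCorrelate(*[np.float64(cv2.cvtColor(k,6)[y0:y1,x0:x1]) for k in(a,im)])[0],2)])
```

```text
t 32.88 tool F [-469.08 -754.55  222.69] force F [-0.3 -0.3 -0.1] w 0.3
driver 1.99 [array([0.12, 0.52])]
bracket 1.72 [array([-0.01,  0.54])]
spudger 1.88 [array([ 0.44, -0.05])]
```

View pics/t7z.png

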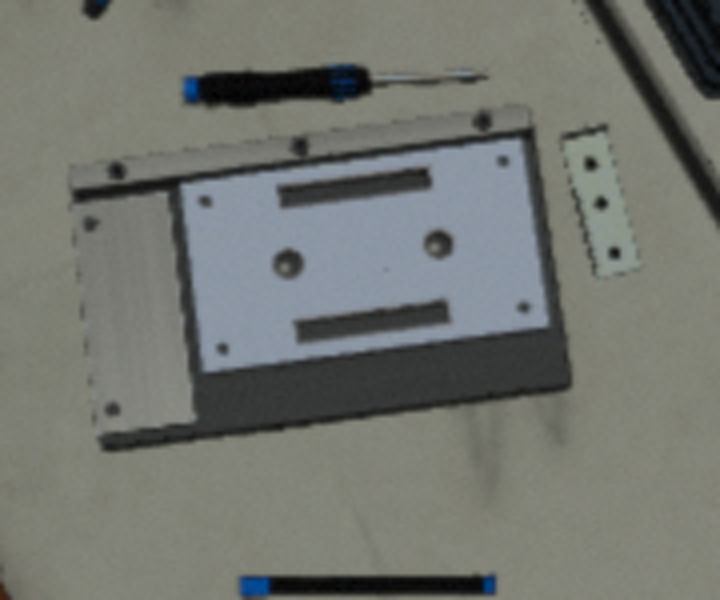

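The pins are centred in both holes at zoomed (288,263) and (438,243), and the plate is parallel to the fence. The driver, bracket and spudger patches match the first picture apart from image noise.

```bash
python3 -c "
from station import workorder;print(workorder.sign_off())"
```

```text
the job is handed in; nothing more can be done
None
```

The plate is seated over both locating pins and lies flat on the bed. I handed the job in with the hand back at its start position, at about 33 s of the 61 s allowed.

I pushed the plate square against the fence with two open fingertips. I then slid it right from its left end until the pins caught it, with the push force rising to about 9 N.

**Last checks**
- **Height:** light fingertip touches (about 5 N) read the plate top at 25.4 mm at two points 30 mm apart. The ledge read 20.4 mm, a difference of 4.97 mm against 5.0 when seated.
- **Position:** the final top view shows both pins inside the holes and the plate parallel to the fence.
- **Other items:** comparing the first and last top pictures, the driver, bracket and spudger show at most about half a pixel of shift (roughly 1 mm). I took this as image noise.

**Disagreements**
- The plate's apparent size in the wrist picture could not tell a seated plate from a raised one, so I used the touch test.
- The wrist picture put the plate, holes and pins 1 to 3 mm to the right of my fixture origin, about the 2 mm calibration error.
- My first choice of hand orientation for the left-end push was out of reach, so I used the opposite half turn.

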